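Draw a measure of clean air into the gas syringe and hold it

ROBOT

A 7-joint arm with a two-finger parallel gripper is mounted at the origin on the work surface. World frame = base frame: x ahead of the robot, y to its left, z up, the work surface at z = 0. Lengths are in m, angles in rad, forces in N, time in s.
With the tool pointing down it reaches from about 0.425 to 0.925 m from the base axis. Payload 6.8 kg.
Tool frame: the origin (TCP) lies midway between the tips of the shut fingers; the grasp point (between the pads) lies 19 mm behind it; z points along the fingers, y is the line along which they close (so a half turn about z gives the same grasp; the last joint's range is limited). The gripper opens to 85 mm and grips with 20 to 120 N. Pads are 22 mm wide; open, the fingers measure 114 mm over their backs; the gripper's body (76 mm by 85 mm) begins 54 mm behind the grasp point. The pads swing forward as they close: fully open they stand 13 mm farther back than shut.
Start: joints at [-1.452, 0.477, 0.022, 1.555, -0.011, 1.109, -0.083], TCP at [0.152, 0.658, 0.231] pointing down, gripper open.
Joint ranges: [-2.96, 2.96], [-0.34, 2.1], [-1.41, 1.46], [0.24, 2.44], [-1.37, 4.51], [0.17, 1.92], [-2.96, 2.96]. Speed limits (rad/s): [2.39, 2.39, 3.14, 3.14, 3.14, 3.14, 3.14].

INTERFACE

Orientations are given as a rotation vector (axis times angle).
In Python, from bench import r gives the robot as it stands.
- The arm moves only by the tool servo_tool, never from a script. Its arguments are lists of equal length, an entry for each row: "turn": the turn, a rotation vector about the world's x, y, z in units of 5 degrees (1.0 is 5 degrees), a list of three; "slide": the shift along the world's x, y, z in units of 30 mm (1.0 is 30 mm), a list of three; "hand": the opening, from 0 (shut) to 1 (fully open). In form: {"turn": [[rx, ry, rz], ...], "slide": [[dx, dy, dz], ...], "hand": [hand, ...]}. A call has 1 to 8 rows; each row is the pose to reach, as a shift and turn from the pose commanded when the call began; what a row does not reach only later rows make up. A row lasts 1/8 s, in which the tool goes at most 62.5 mm and 10.7 degrees, less where a joint would pass 70% of its speed; a pose out of reach is approached as far as the arm can. A call with a gripper value outside its range is refused whole. The fingers move at their own pace and stop on an object; "squeeze" is the grip in N (left out, the last holds). Time passes only in rows, so rows that repeat a pose let the fingers close. It gives the time, the measured TCP pose, the force, the opening and the grip force at its end, in the units of the state.
- r.get_obs(): the state, without advancing time (a new reading comes with each control period).
- r.grab_frame(name): name is "scene" or "side" or "wrist"; returns (picture, depth): 480x640x3 uint8, red, green, blue; 480x640 float32, m along the optical axis (not along the pixel's ray), 0 where there is no reading.
- r.get_calibration(name): a dict with "fovy" (degrees; the focal length in pixels is half the picture's height over the tangent of half this angle, whatever the lens; pixels are square), "cx", "cy" (the principal point, pixels), "R" (3x3) and "t" (3): a world point X has camera coordinates R X + t. Camera axes: x right, y down, z forward; pixel columns grow to the right and rows downward; lengths in m; the calibration is good to about 2 mm. A picture is of the moment at which its call begins: read the wrist's pose just before it. get_calibration takes no time and is no camera call; for the wrist camera it gives the pose at the moment of the call.
- r.hand_in(): hands the job in; it is judged then, once.
The state is a dict: "clock": time; "joints": joint angles; "qvel": joint speeds; "tau": joint torques, N m; "tcp_pos": TCP position; "orientation": TCP orientation; "contact_force": force on the tool from outside, world axes, zero at the start; "moment": the same for the moment, N m; "grip_width": finger opening in m; "gripper_force": force on a finger pad.
Only numpy, scipy, OpenCV 4.12 (cv2) and the standard library are available. Lean on these libraries where they do the work, as an engineer would, in place of code of your own. Each camera call takes 0.05 s, during which the arm holds its last target. There are 200 camera calls.

TASK

Draw a measure of clean air into the gas syringe for the blank reading: first open the inlet cock by swinging its yellow lever a quarter turn, fully to the stop in line with the manifold, while the plunger still sits home. Then take the plunger by its black knob and draw it straight up, without forcing it sideways in the barrel, until the whole blue band stands clear of the collar but none of the red band below it has come out. Finish holding the plunger still there in the gripper, with the cock still open and the other things on the bench left where they are.

Things in the scene. Friction and masses are not known exactly. Their poses are not given: they have to be found in the camera images.
- stand: Fixed gas stand; front (-x) faces the robot within 0.45 rad. Aluminium manifold bar 32 mm wide, y -105 to 105 mm, top at 42 mm, on a grey plate, x +-50, y -175 to 125, 10 mm thick. Brass cock at y -75, gauge 44 mm across at y 0 (top 100), glass syringe at y +75, clamped to a 12 mm column 40 mm behind it (top 140); scrubber cartridge at the -y end. Origin: on the bench under mid-bar; z up.
- collar (a point): Centre of the mouth of the syringe barrel, 152 mm above the bench, at (0, 75, 152) mm in the stand's frame and turning with it; top face of a black collar 48 mm across. The bore runs straight down from here, 27.6 mm wide and 106 mm deep; its floor is 46 mm above the bench.
- plunger: Loose white plunger in the bore, 0.8 mm play all round; slides freely, drops back if let go. Origin: centre of its foot; z up the rod. Rod 26 mm thick from 0 to 128 mm, black round knob 32 mm across from 128 to 148 mm; blue band 68 to 76 mm, red band 46 to 52 mm. Home, the foot is on the bore's floor. Blue is wholly clear of the collar when drawn 38 mm; red emerges from 54 mm. 0.13 to 0.25 kg.
- cock (a joint): Angle of the cock's lever about its upright axis, rad: 0 to 0.15 at the start = shut, pointing to the stand's -x (front), across the manifold; 1.571 = open, at its stop, pointing to the stand's -y, in line with the manifold, away from the syringe. Grows anticlockwise seen from above. Friction 0.14 N m (3 N at 50 mm from the axis); stays where it is left.
- cock_pivot (a point): Point on the cock's axis at the lever's mid-height, 72 mm above the bench, at (0, -75, 72) mm in the stand's frame; fixed.
- cock_tip (a point): Middle of the lever's free end, 68 mm from the axis, 72 mm above the bench; moves with the lever, a yellow bar 13 mm wide and 16 mm tall (64 to 80 mm above the bench) from near the axis to this point. Beneath its outer half lies only the base plate (10 mm) when shut, the manifold bar (42 mm) and the cartridge (39 mm) when open.
- dust_cap: Bystander: red plastic dust cap, 22 mm across, 15 mm tall, standing on the front of the stand's base plate between cock and syringe. Origin: centre of its underside.
- lamp: Bystander: hollow cathode lamp standing upright on its black base, glass tube, 37 mm across, 137 mm tall. Origin: centre of its underside.
- flask: Bystander: glass volumetric flask with a blue stopper, 62 mm across, 139 mm tall. Origin: centre of its underside.
- wash_bottle: Bystander: white bottle with a red cap, 64 mm across, 150 mm tall. Origin: centre of its underside.
- cup_tray: Bystander: white divided tray of sample cups, 100 x 140 x 30 mm. Origin: centre of its underside.
- screwdriver: Bystander: screwdriver 180 mm long lying on the bench.

How it is judged:
On the way, in this order (a step that is already met when the one before it is completed fails the run):
1. the cock is open (lever within 8 degrees of its stop) with the plunger still home (value of joint cock above 1.43 rad and z of plunger in the frame of collar below -0.101 m), for 0.2 s.
2. the plunger, held by the fingers, is drawn until the blue band is clear of the collar and the red one still inside (z of plunger in the frame of collar between -0.069 and -0.051 m and contact force between plunger and the fingers above 2 N), for 0.2 s.
At the end, for the whole second after the job is handed in: The cock's lever is within 8 degrees of its open stop; the plunger is drawn 37 to 55 mm from home (blue band clear of the collar, red one inside), upright and centred in the barrel, at rest, gripped by the fingers and pressing on the barrel with less than 15 N (all of step 2 and value of joint cock above 1.43 rad and horizontal distance between plunger and collar below 0.004 m and angle between the z axis of plunger and the z axis of stand, either way round below 0.05 rad and contact force between plunger and stand below 15 N and linear speed of plunger below 0.01 m/s); the arm keeps its last pose, push and grip.
It fails at once if the plunger is lifted more than 6 mm while the cock is not open (z of plunger in the frame of collar above -0.1 m and value of joint cock below 1.35 rad).
It fails at once if the plunger is drawn past its limit: the red band comes out of the collar (z of plunger in the frame of collar above -0.05 m).
It fails at once if once lifted off its seat, the plunger is forced against the barrel with more than 25 N (z of plunger in the frame of collar above -0.104 m and contact force between plunger and stand above 25 N).
It fails at once if a bystander is shifted by more than 25 mm or knocked over (distance of any of dust_cap, lamp, flask, wash_bottle, cup_tray, screwdriver from where it was at the start of the episode above 0.025 m or angle between any of lamp, flask, wash_bottle's own z axis and vertical above 0.5 rad or angle between dust_cap's own z axis and vertical above 0.7 rad).
It also fails if it takes over 58 s, if anything falls off the work surface, if the arm or the gripper's body presses on something with over 40 N, if the wrist force passes 120 N, or if a joint passes its speed limit or range.

## Working session

There is one attempt and no reset: what is moved stays moved. The work goes in short steps, Python scripts to look and compute and a tool call to move; the robot and the scene stay as the last step left them, time stands still between calls to the robot, and variables do not carry over. Pictures are saved under pics/ and viewed, at most 10 in all, crops included, and the job is handed in when it is done.

Besides the shell and the picture viewer there is one more tool, called after "Request:" as name(argument=value, ...) on one line, values as JSON. servo_tool: Moves the arm, as the interface text tells. Its arguments: {"type":"object","properties":{"turn":{"type":"array"},"slide":{"type":"array"},"hand":{"type":"array"},"squeeze":{"type":"number"}},"required":["turn","slide","hand"]}

```bash
mkdir -p pics; cat > h.py <<'E'
import numpy as np, cv2
from bench import r
def snap(n,f):
    c=r.get_calibration(n); im,d=r.grab_frame(n)
    cv2.imwrite(f'pics/{f}.png',im[:,:,::-1]); np.savez(f'pics/{f}.npz',d=d,im=im,**{k:np.array(v) for k,v in c.items()})
def load(f): return np.load(f'pics/{f}.npz')
def pt(f,u,v,z=None):
    c=load(f); F=240/np.tan(np.radians(float(c['fovy']))/2); ray=np.array([(u-c['cx'])/F,(v-c['cy'])/F,1]); R=c['R'];t=c['t']
    o=-R.T@t; w=R.T@ray
    if z is not None: return o+w*(z-o[2])/w[2]
    return o+w*c['d'][int(v),int(u)]
def cloud(f):
    c=load(f); F=240/np.tan(np.radians(float(c['fovy']))/2); v,u=np.mgrid[:480,:640]; d=c['d']
    P=np.stack([(u-c['cx'])/F*d,(v-c['cy'])/F*d,d],-1); return (P-c['t'])@c['R']
E
python3 - <<'E'
from h import *
snap('scene','s0');snap('side','d0')
o=r.get_obs();print(o)
E
```

```text
{'clock': 0.1, 'joints': array([-1.45206144,  0.47771702,  0.02237758,  1.5563566 , -0.01147017,
        1.10931631, -0.08309477]), 'qvel': array([ 0.00013632, -0.0009962 , -0.00031081, -0.00135832,  0.00074453,
       -0.00148247, -0.00146604]), 'tau': array([ 3.40976891e-03, -5.97758675e+01,  1.61319852e+00, -2.81953669e+01,
        1.27932787e-02,  4.95958739e-03,  9.65432577e-06]), 'tcp_pos': array([0.15172342, 0.65717202, 0.23042222]), 'orientation': array([-3.55533361e-01, -3.12138388e+00,  2.62107285e-03]), 'contact_force': array([-0.26712769, -0.45655091,  0.05705159]), 'moment': array([-0.0196797 , -0.0278999 , -0.01242623]), 'gripper_force': 0.0, 'grip_width': 0.08543325871203192}
```

View pics/s0.png

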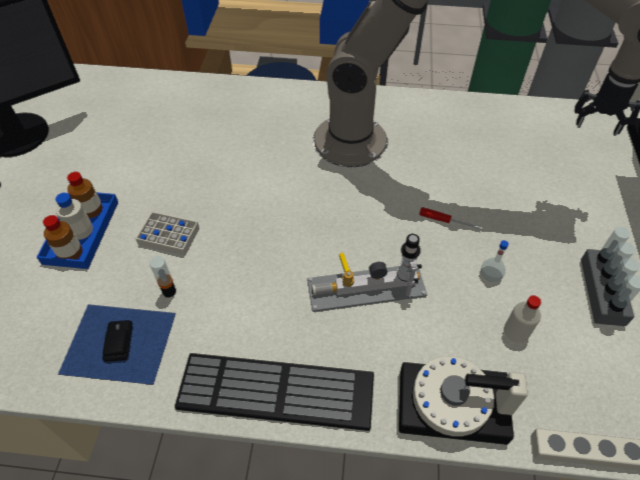

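View pics/d0.png

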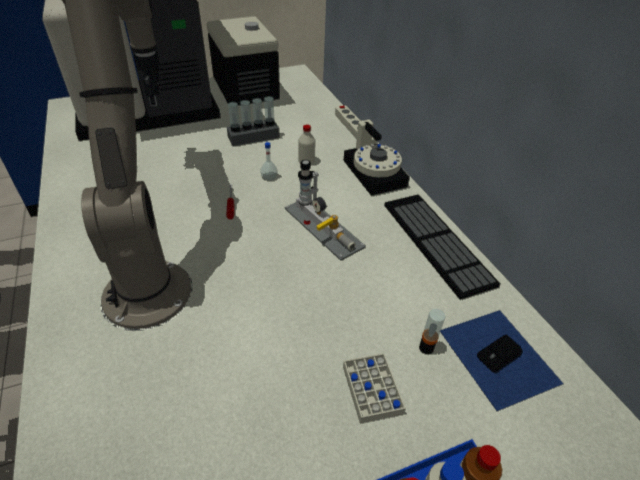

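The scene camera shows the stand near (367,285): yellow lever from (348,280) to (342,255), knob at (413,240). The side view shows the stand at (325,225). I'll enlarge both.

```bash
python3 - <<'E'
from h import *
a=load('s0')['im'][215:325,290:440,::-1]; b=load('d0')['im'][150:265,270:375,::-1]
A=cv2.resize(a,None,fx=5,fy=5,interpolation=cv2.INTER_CUBIC);cv2.imwrite('pics/s0c.png',A)
B=cv2.resize(b,None,fx=5,fy=5,interpolation=cv2.INTER_CUBIC);cv2.imwrite('pics/d0c.png',B)
for u,v,z in [(413,238,.194),(348,275,.072),(343,255,.072),(378,265,.1)]: print(pt('s0',u,v),pt('s0',u,v,z))
P=cloud('s0')
# base plate
m=(abs(P[...,2]-.010)<.004);m[:, :300]=0;m[:,435:]=0;m[:260]=0;m[315:]=0
q=P[m][:,:2].astype(np.float32);print(len(q),cv2.minAreaRect(q))
E
```

```text
[0.53064127 0.18343481 0.19581684] [0.52922036 0.18365744 0.194     ]
[0.57328834 0.03795437 0.07813133] [0.56921734 0.03784588 0.072     ]
[0.51464158 0.02019384 0.07945601] [0.50930137 0.01994549 0.072     ]
[0.55079276 0.10972052 0.10112371] [0.55000868 0.1097724  0.1       ]
1760 ((0.5542979836463928, 0.09159450978040695), (0.16606540977954865, 0.35766613483428955), 6.318583011627197)
```

View pics/s0c.png

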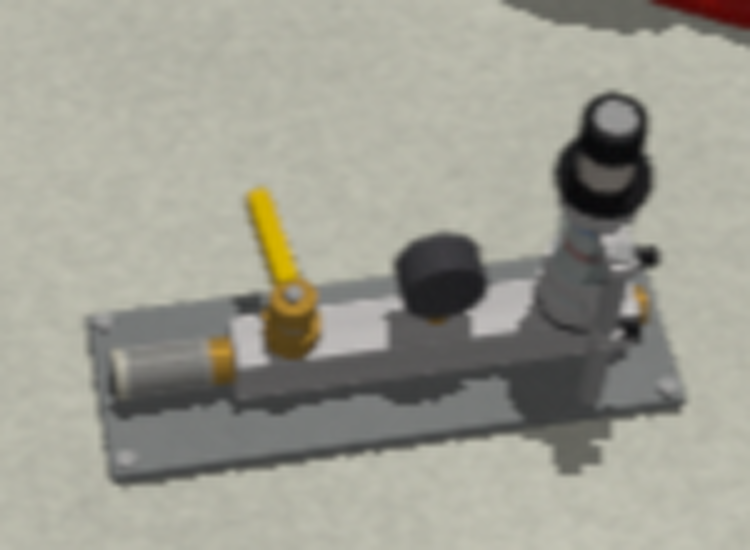

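View pics/d0c.png

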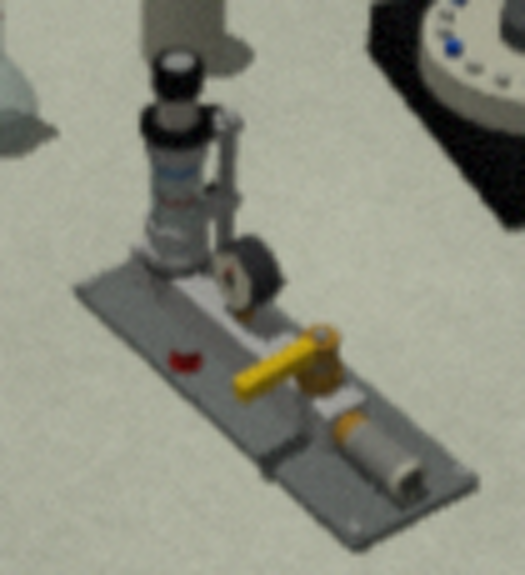

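Knob top is at scene pixel (413.2,238.4) / side (306,162.4); cock screw at (348.6,273.6) / (334.4,216); the red dust cap is at side (307,222). The plate corners are clear in both.

```bash
python3 - <<'E'
from h import *
np.set_printoptions(precision=4,suppress=True)
C=dict(fm=(-.05,-.175,.01),rm=(.05,-.175,.01),rp=(.05,.125,.01),fp=(-.05,.125,.01),knob=(0,.075,.194),cock=(0,-.075,.084))
M=[('s0','fm',307.6,278.6),('s0','rm',312.4,311),('s0','rp',426.8,296),('s0','knob',413.2,238.4),('s0','cock',348.6,273.6),
('d0','fp',285.2,208),('d0','fm',341.6,259.6),('d0','rm',365.6,246.6),('d0','knob',306,162.4),('d0','cock',334.4,215.6)]
from scipy.optimize import least_squares
W=[pt(f,u,v,C[k][2])[:2] for f,k,u,v in M]
L=np.array([C[k][:2] for _,k,_,_ in M]);W=np.array(W)
def tf(p,L): c,s=np.cos(p[2]),np.sin(p[2]);return L@np.array([[c,s],[-s,c]])+p[:2]
for sel in (range(10),range(5),range(5,10)):
    sel=list(sel);s=least_squares(lambda p:(tf(p,L[sel])-W[sel]).ravel(),[.55,.11,.25]);print(s.x);print((tf(s.x,L[sel])-W[sel])*1000)
s=least_squares(lambda p:(tf(p,L)-W).ravel(),[.55,.11,.25]).x
print('collar',tf(s,np.array([0,.075])),'piv',tf(s,np.array([0,-.075])),'fronttip',tf(s,np.array([-.068,-.075])),'open',tf(s,np.array([0,-.143])))
print('tip meas',pt('s0',290+258/5,215+190/5,.08),pt('d0',270+240/5,150+385/5,.074),pt('d0',270+187/5,150+360/5,.02))
E
```

```text
[0.5523 0.1081 0.2663]
[[-1.0451 -6.1522]
 [ 0.5116 -4.2654]
 [-2.273  -1.6627]
 [ 2.1642 -3.7058]
 [-0.8821 -3.4749]
 [-1.2114  8.863 ]
 [-0.7403  3.4434]
 [ 4.6236  4.5007]
 [-0.9299  1.934 ]
 [-0.2176  0.5197]]
[0.5526 0.1119 0.2658]
[[-0.8063 -2.2889]
 [ 0.7627 -0.4473]
 [-1.8864  2.1924]
 [ 2.5221  0.1657]
 [-0.592   0.3781]]
[0.5521 0.1042 0.2624]
[[-0.9223  5.3319]
 [-1.5708 -0.3908]
 [ 3.8942  0.2933]
 [-0.7768 -1.8342]
 [-0.6244 -3.4001]]
collar [0.5325 0.1804] piv [0.572  0.0357] fronttip [0.5064 0.0178] open [ 0.5899 -0.0299]
tip meas [0.5092 0.0161 0.08  ] [0.5108 0.0144 0.074 ] [0.5122 0.1042 0.02  ]
```

Request:
servo_tool(turn=[[0,0,0.8],[0,0,1.6],[0,0,2.4],[0,0,3.2],[0,0,4],[0,0,4.8],[0,0,5.6],[0,0,5.6]], slide=[[0.9,-1.4,0.8],[1.8,-2.9,1.6],[2.7,-4.4,2.4],[3.6,-5.9,3],[4.5,-7.4,3],[5.4,-8.9,3],[6.3,-10.4,3],[7.2,-11.9,3]], hand=[0,0,0,0,0,0,0,0])

```text
clock: 1.1
tcp_pos: [0.3683, 0.2989, 0.3211]
orientation: [0.411, -3.114, 0.0]
contact_force: [1.1, 0.3, 0.6]
grip_width: -0.0002
gripper_force: 0.0
```

Request:
servo_tool(turn=[[0,0,0],[0,0,0],[0,0,0],[0,0,0],[0,0,0],[0,0,0],[0,0,0]], slide=[[0.8,-1.4,0],[1.6,-2.8,0],[2.4,-4.2,0],[3.2,-5.6,0],[4,-7,0],[4.2,-7.3,0],[4.2,-7.3,0]], hand=[0,0,0,0,0,0,0])

```text
clock: 1.98
tcp_pos: [0.4936, 0.0816, 0.321]
orientation: [0.408, -3.114, -0.0]
contact_force: [0.4, 0.9, 0.0]
grip_width: 0.0005
gripper_force: 0.0
```

```bash
python3 - <<'E'
from h import *
from scipy.spatial.transform import Rotation as Ro
snap('wrist','w0');o=r.get_obs();print(o['clock'],o['tcp_pos'],o['joints'],o['grip_width']);print(Ro.from_rotvec(o['orientation']).as_matrix().round(3));c=load('w0');print(-c['R'].T@c['t'],c['R'].round(2))
E
```

```text
2.025 [0.49329443 0.08263944 0.32097073] [-0.65739339  0.09913284  0.40157661  1.86934261 -0.04229945  1.18208681
  1.59190004] 0.00015303203268181965
[[-0.966 -0.26  -0.001]
 [-0.26   0.966  0.   ]
 [ 0.001  0.    -1.   ]]
[0.42609692 0.06375171 0.46332188] [[-0.26  0.97  0.  ]
 [ 0.93  0.25  0.27]
 [ 0.26  0.07 -0.96]]
```

View pics/w0.png

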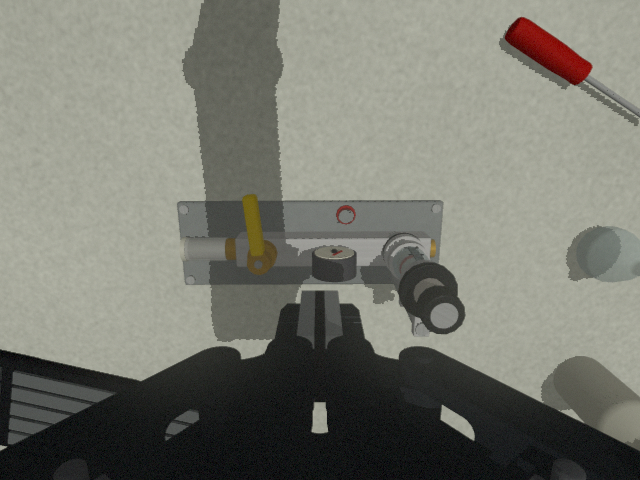

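The wrist view shows plate corners (178,201), (443,201), (447,285), (182,286); cock screw (257,265), lever tip (250,196), knob top (445,314), dust cap (346,214).

```bash
python3 - <<'E'
from h import *
np.set_printoptions(precision=4,suppress=True)
C=dict(fm=(-.05,-.175,.01),rm=(.05,-.175,.01),rp=(.05,.125,.01),fp=(-.05,.125,.01),knob=(0,.075,.194),cock=(0,-.075,.084))
M=[('w0','fm',178,201),('w0','fp',443,201),('w0','rp',447,285),('w0','rm',182,286),('w0','knob',445,314),('w0','cock',258,265)]
from scipy.optimize import least_squares
W=np.array([pt(f,u,v,C[k][2])[:2] for f,k,u,v in M]);L=np.array([C[k][:2] for _,k,_,_ in M])
print(pt('w0',445,314),pt('w0',258,265),pt('w0',250,200))
def tf(p,L): c,s=np.cos(p[2]),np.sin(p[2]);return L@np.array([[c,s],[-s,c]])+p[:2]
s=least_squares(lambda p:(tf(p,L)-W).ravel(),[.55,.11,.25]).x;print(s);print((tf(s,L)-W)*1000)
for n,x in dict(collar=(0,.075),piv=(0,-.075)).items(): print(n,tf(s,np.array(x)))
def inv(p): d=np.array(p[:2])-s[:2];c,q=np.cos(s[2]),np.sin(s[2]);return np.array([c*d[0]+q*d[1],-q*d[0]+c*d[1]])
t=pt('w0',250,196,.08);print('tip',t,inv(t));t=pt('w0',346,214,.025);print('cap',t,inv(t))
th0=.1
h=.0145
for th in np.radians([0,20,40,60,80,90]):
    R=.052
    p=np.array([0,-.075])+R*np.array([-np.cos(th),-np.sin(th)])-(h+.0065)*np.array([np.sin(th),-np.cos(th)])
    print(np.degrees(th).round(),tf(s,p))
E
```

```text
[0.5289 0.1849 0.1935] [0.5698 0.0399 0.0798] [0.5084 0.0184 0.0798]
[0.5487 0.114  0.267 ]
[[ 1.3649 -0.8243]
 [-1.5331  2.8777]
 [ 1.2271 -9.1187]
 [-1.5803  3.8929]
 [ 0.2313  1.6775]
 [ 0.29    1.4949]]
collar [0.5289 0.1863]
piv [0.5685 0.0416]
tip [0.5047 0.0176 0.08  ] [-0.0678 -0.0813]
cap [0.5083 0.1162 0.025 ] [-0.0383  0.0127]
0.0 [0.5128 0.0482]
20.0 [0.5139 0.0287]
40.0 [0.5216 0.0108]
60.0 [ 0.535  -0.0033]
80.0 [ 0.5524 -0.0121]
90.0 [ 0.5619 -0.0141]
```

Request:
servo_tool(turn=[[0,0,0],[0,0,0],[0,0,0],[0,0,0],[0,0,0],[0,0,0],[0,0,0],[0,0,0]], slide=[[0.62,-1.02,-1],[0.62,-1.02,-2.6],[0.62,-1.02,-4.2],[0.62,-1.02,-5.8],[0.62,-1.02,-7.2],[0.62,-1.02,-8.2],[0.62,-1.02,-8.8],[0.62,-1.02,-8.8]], hand=[0,0,0,0,0,0,0,0])

```text
clock: 3.02
tcp_pos: [0.5108, 0.0529, 0.0561]
orientation: [0.414, -3.111, -0.001]
contact_force: [-0.1, 0.6, 0.3]
grip_width: -0.0
gripper_force: 0.0
```

Request:
servo_tool(turn=[[0,0,0],[0,0,0],[0,0,0],[0,0,0],[0,0,0],[0,0,0],[0,0,0],[0,0,0]], slide=[[0.03,-0.4,0],[0.1,-0.87,0],[0.22,-1.18,0],[0.37,-1.47,0],[0.57,-1.72,0],[0.8,-1.93,0],[1.08,-2.09,0],[1.38,-2.22,0]], hand=[0,0,0,0,0,0,0,0])

```text
clock: 4.03
tcp_pos: [0.5537, -0.0159, 0.057]
orientation: [0.41, -3.113, -0.0]
contact_force: [-4.1, 2.5, -0.1]
grip_width: 0.0
gripper_force: 1.6
```

```bash
python3 - <<'E'
from h import *
snap('scene','s1');snap('wrist','w1')
a=load('s1')['im'][215:325,290:440,::-1];b=load('w1')['im'][:,:,::-1]
A=cv2.resize(a,(640,470),interpolation=cv2.INTER_CUBIC)
cv2.imwrite('pics/m1.png',cv2.resize(np.hstack([A,cv2.resize(b,(626,470))]),(800,297)))
print(r.get_obs()['tcp_pos'],r.get_obs()['contact_force'])
E
```

```text
[ 0.55504066 -0.01662057  0.05725408] [-0.22636113  1.07298906  0.83489265]
```

View pics/m1.png

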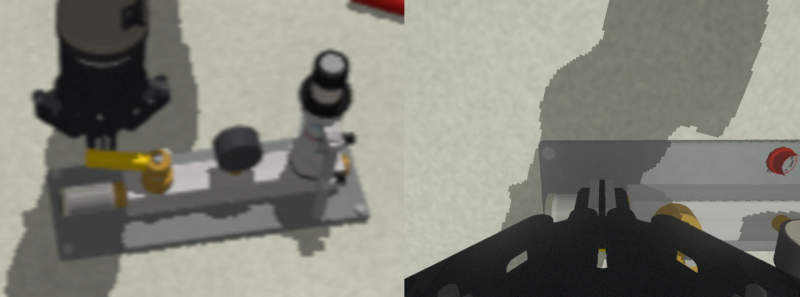

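Lever is about three-quarters to fully open; I'll continue pushing along the stand's +x to feel the stop.

Request:
servo_tool(turn=[[0,0,0],[0,0,0],[0,0,0],[0,0,0]], slide=[[0.1,0.03,0],[0.2,0.06,0],[0.3,0.08,0],[0.3,0.08,0]], hand=[0,0,0,0])

```text
clock: 4.62
tcp_pos: [0.5632, -0.0131, 0.0574]
orientation: [-0.41, 3.114, -0.0]
contact_force: [-1.7, -1.9, -0.4]
grip_width: -0.0002
gripper_force: 1.0
```

Request:
servo_tool(turn=[[0,0,0],[0,0,0],[0,0,0]], slide=[[0.07,0.02,0],[0.13,0.04,0],[0.13,0.04,0]], hand=[0,0,0])

```text
clock: 5.0
tcp_pos: [0.5665, -0.0121, 0.0573]
orientation: [0.41, -3.114, 0.0]
contact_force: [-2.8, -2.1, 1.0]
grip_width: -0.0003
gripper_force: 2.1
```

Still moving freely (about 3 N friction); go on.

Request:
servo_tool(turn=[[0,0,0],[0,0,0],[0,0,0]], slide=[[0.07,0.02,0],[0.13,0.04,0],[0.13,0.04,0]], hand=[0,0,0])

```text
clock: 5.38
tcp_pos: [0.5667, -0.0121, 0.057]
orientation: [0.407, -3.107, -0.001]
contact_force: [-14.7, -4.9, 10.8]
grip_width: -0.0003
gripper_force: 7.3
```

Request:
servo_tool(turn=[[0,0,0],[0,0,0],[0,0,0]], slide=[[0.05,0.01,0],[0.1,0.03,0],[0.1,0.03,0]], hand=[0,0,0])

```text
clock: 5.75
tcp_pos: [0.5668, -0.012, 0.0567]
orientation: [0.405, -3.102, -0.001]
contact_force: [-21.2, -6.8, 19.0]
grip_width: 0.0002
gripper_force: 11.3
```

Stalled at 0.567 with force rising: the lever is on its stop. Backing off, rising, and moving over the knob.

Request:
servo_tool(turn=[[0,0,0],[0,0,0],[0,0,0],[0,0,0],[0,0,0],[0,0,0],[0,0,0],[0,0,0]], slide=[[-0.6,-0.15,0],[-1.2,-0.3,0],[-1.2,-0.3,1.8],[-1.2,-0.3,3.6],[-1.2,-0.3,5.4],[-1.2,-0.3,7.1],[-1.2,1.4,7.1],[-1.3,3.1,7.1]], hand=[0,0,0,0,0.5,1,1,1])

```text
clock: 6.75
tcp_pos: [0.5359, 0.0857, 0.2721]
orientation: [-0.409, 3.11, 0.003]
contact_force: [0.2, 0.5, -0.4]
grip_width: 0.0724
gripper_force: 0.0
```

Request:
servo_tool(turn=[[0,0,0],[0,0,0],[0,0,0],[0,0,0]], slide=[[-0.1,1.5,0],[-0.2,3,0],[-0.2,3.4,0],[-0.2,3.4,0]], hand=[1,1,1,1])

```text
clock: 7.25
tcp_pos: [0.5288, 0.1864, 0.2705]
orientation: [-0.413, 3.113, 0.001]
contact_force: [-0.1, -0.8, -0.3]
grip_width: 0.0853
gripper_force: 0.0
```

```bash
python3 - <<'E'
from h import *
snap('wrist','w2');snap('scene','s2')
a=load('s2')['im'][215:325,290:440,::-1];b=load('w2')['im'][:,:,::-1]
A=cv2.resize(a,(410,300),interpolation=cv2.INTER_CUBIC)
cv2.imwrite('pics/m2.png',np.hstack([A,cv2.resize(b,(390,300))]))
print(r.get_obs()['tcp_pos'],r.get_obs()['contact_force'],r.get_obs()['clock'])
# yellow lever direction from the wrist depth cloud
for f in('w2','s2'):
    c=load(f);hsv=cv2.cvtColor(c['im'],cv2.COLOR_RGB2HSV);P=cloud(f)
    m=(abs(hsv[...,0].astype(int)-26)<4)&(hsv[...,1]>150)&(hsv[...,2]>90)&(abs(P[...,2]-.08)<.005)
    q=P[m][:,:2]
    if len(q)>10: u=np.linalg.svd(q-q.mean(0))[2][0];print(f,len(q),q.min(0),q.max(0),np.degrees(np.arctan2(u[0],u[1])))
P=cloud('w2');m=(abs(P[...,2]-.194)<.004)&(np.hypot(P[...,0]-.529,P[...,1]-.185)<.03);q=P[m][:,:2].astype(np.float32);print(len(q),cv2.minEnclosingCircle(q))
E
```

```text
[0.5290512  0.18385014 0.27050817] [ 0.43746495 -0.31307458 -0.99999354] 7.35
w2 1096 [ 0.56440396 -0.0262601 ] [0.59184368 0.04459741] -15.53794300470446
s2 107 [ 0.56988564 -0.02587528] [0.59371735 0.03061571] -15.420047808727217
2347 ((0.5295385718345642, 0.18425583839416504), 0.016107920557260513)
```

View pics/m2.png

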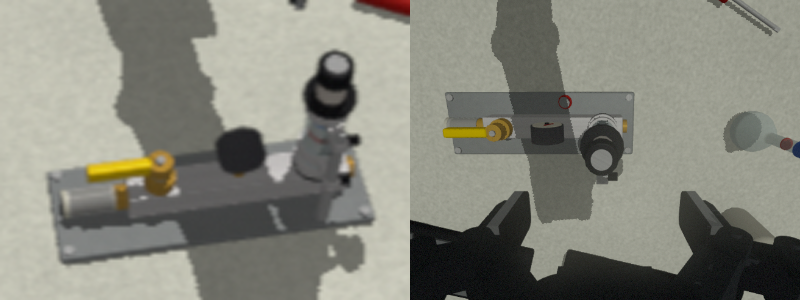

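The lever lies at 15.5° (stand yaw 15.3°): fully open. Knob centre is (0.5295, 0.1843), radius 16.1 mm as it should be. Descending and gripping.

Request:
servo_tool(turn=[[0,0,0],[0,0,0],[0,0,0],[0,0,0],[0,0,0]], slide=[[0.02,0.01,-1],[0.02,0.01,-2.2],[0.02,0.01,-3.1],[0.02,0.01,-3.55],[0.02,0.01,-3.55]], hand=[1,1,1,1,1])

```text
clock: 7.98
tcp_pos: [0.5292, 0.1844, 0.1635]
orientation: [0.408, -3.114, 0.001]
contact_force: [-0.2, 0.1, -0.0]
grip_width: 0.0858
gripper_force: 0.0
```

Request:
servo_tool(turn=[[0,0,0],[0,0,0],[0,0,0],[0,0,0],[0,0,0],[0,0,0]], slide=[[0,0,0],[0,0,0],[0,0,0],[0,0,0],[0,0,0],[0,0,0]], hand=[0.5,0.4,0.2,0.2,0.2,0.2], squeeze=40)

```text
clock: 8.72
tcp_pos: [0.5301, 0.1849, 0.1648]
orientation: [-0.409, 3.113, -0.001]
contact_force: [0.7, -2.2, 6.2]
grip_width: 0.0305
gripper_force: 39.8
```

Request:
servo_tool(turn=[[0,0,0],[0,0,0],[0,0,0],[0,0,0]], slide=[[0,0,0.15],[0,0,0.35],[0,0,0.5],[0,0,0.5]], hand=[0.2,0.2,0.2,0.2])

```text
clock: 9.22
tcp_pos: [0.5295, 0.1849, 0.1793]
orientation: [-0.409, 3.114, -0.001]
contact_force: [2.5, -4.8, -0.9]
grip_width: 0.0309
gripper_force: 40.2
```

```bash
python3 - <<'E'
from h import *
o=r.get_obs();print(o['tcp_pos'],o['contact_force'],o['moment'],o['orientation'],o['gripper_force'],o['grip_width'])
E
```

```text
[0.52947938 0.18490541 0.17932029] [ 2.45681482 -4.78182726 -0.91304357] [-1.25045734 -0.38745008  0.02526214] [-4.09470887e-01  3.11434761e+00 -8.47054855e-04] 40.18797039985657 0.030911693528070532
```

Request:
servo_tool(turn=[[0,0,0],[0,0,0],[0,0,0],[0,0,0],[0,0,0],[0,0,0],[0,0,0]], slide=[[0.02,-0.03,0.1],[0.03,-0.05,0.25],[0.03,-0.05,0.45],[0.03,-0.05,0.65],[0.03,-0.05,0.85],[0.03,-0.05,0.97],[0.03,-0.05,0.97]], hand=[0.2,0.2,0.2,0.2,0.2,0.2,0.2])

```text
clock: 10.1
tcp_pos: [0.5302, 0.1843, 0.2083]
orientation: [-0.41, 3.114, 0.001]
contact_force: [-0.4, 0.0, -2.1]
grip_width: 0.0306
gripper_force: 40.2
```

```bash
python3 - <<'E'
from h import *
o=r.get_obs();print(o['tcp_pos'],o['contact_force'],o['moment'],o['gripper_force'],o['clock'])
snap('side','d3');snap('scene','s3')
b=load('d3')['im'][140:215,270:350,::-1];a=load('s3')['im'][215:290,370:450,::-1]
cv2.imwrite('pics/m3.png',cv2.resize(np.hstack([b,a]),None,fx=5,fy=5,interpolation=cv2.INTER_CUBIC))
E
```

```text
[0.5302172  0.18428057 0.20828995] [-0.39397716  0.00454436 -2.08980832] [-0.00881016  0.02755388  0.03293985] 40.23193895816803 10.1
```

View pics/m3.png

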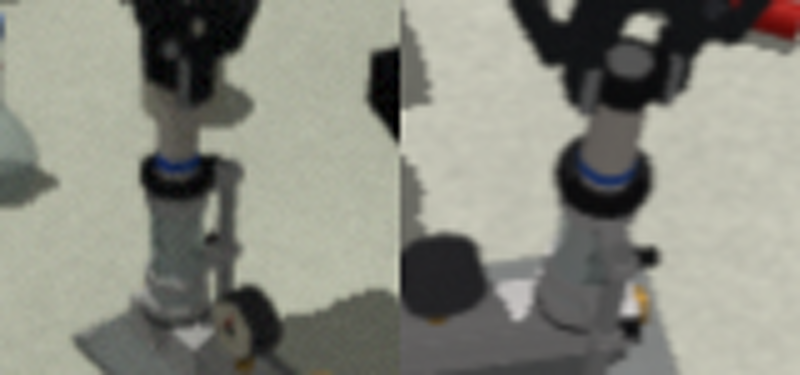

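The blue band is just above the collar in both views (side crop (177,165), scene crop (607,172)), red not visible. Checking draw via the knob top's height at scene pixel (416,227).

```bash
python3 - <<'E'
from h import *
for u,v in [(416,227),(415,227),(416,226),(417,228)]: print(pt('s3',u,v),)
print('before',[pt('s0',u,v)[2] for u,v in [(413,238),(413,239),(412,238)]])
E
```

```text
[0.53414472 0.1842716  0.24187205]
[0.53455407 0.18197632 0.24205983]
[0.52843439 0.18468813 0.23848327]
[0.53593914 0.18670308 0.24079124]
before [np.float64(0.19581683590316046), np.float64(0.19459785448447198), np.float64(0.1959327894340428)]
```

Draw is about 45 mm, mid-window (38–54), with side force about 0. Let it settle and hand in.

Request:
servo_tool(turn=[[0,0,0],[0,0,0],[0,0,0],[0,0,0]], slide=[[0,0,0],[0,0,0],[0,0,0],[0,0,0]], hand=[0.2,0.2,0.2,0.2])

```text
clock: 10.7
tcp_pos: [0.5301, 0.184, 0.2079]
orientation: [0.41, -3.115, 0.0]
contact_force: [0.6, -0.2, -2.4]
grip_width: 0.031
gripper_force: 40.2
```

```bash
python3 -c "
from bench import r
o=r.get_obs();print(o['tcp_pos'],o['contact_force']);print(r.hand_in())"
```

```text
[0.53009557 0.18400033 0.20785942] [ 0.59850418 -0.2474356  -2.43435241]
the job is handed in; nothing more can be done
None
```

I opened the cock to its stop, then drew the plunger about 45 mm (limits 38–54 mm) and held it there in the gripper with almost no side force; the job is handed in at about 11 s of the 58 s allowed, but the hand-in returned no verdict.

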